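Seat the vial carousel on the sample changer

ROBOT

A 6-joint arm with a two-finger parallel gripper is mounted at the origin on the work surface. World frame = base frame: x ahead of the robot, y to its left, z up, the work surface at z = 0. Lengths are in m, angles in rad, forces in N, time in s.
With the tool pointing down it reaches from about 0.325 to 0.9 m from the base axis. Payload 3.5 kg.
Tool frame: the origin (TCP) lies between the finger pads; the fingertips stand 14 mm ahead of it and the grasp point (between the pads) lies 5 mm behind it (env.tip_extent is the z of the fingertips in the tool frame, in m); z points along the fingers, y is the line along which they close (so a half turn about z gives the same grasp; the last joint's range is limited). The gripper opens to 85 mm and grips with 20 to 120 N. Pads are 22 mm wide; open, the fingers measure 114 mm over their backs; the gripper's body (76 mm by 85 mm) begins 54 mm behind the grasp point. The pads swing forward as they close: fully open they stand 13 mm farther back than shut.
Start: joints at [-1.365, 0.276, -0.026, 1.268, 0, 1.467], TCP at [0.19, -0.595, 0.245] pointing down, gripper open.
Joint ranges: [-3.12, 3.12], [-0.85, 1.88], [-1.08, 1.24], [-1.95, 2.15], [-1.57, 1.53], [-3.14, 3.14]. Speed limits (rad/s): [2.57, 2.57, 3.14, 3.14, 3.14, 3.14].

INTERFACE

Orientations are given as a rotation vector (axis times angle).
In Python, from workcell import status, viewer, ticket, env gives the robot as it stands.
- The arm moves only by the tool jog_arm, never from a script. Its argument "steps" is a list of rows, each an object with "delta_pos": the shift along the tool's x, y, z in cm, a list of three; "delta_rot": the turn, a rotation vector about the tool's x, y, z in rad, a list of three. In form: [{"delta_pos": [dx, dy, dz], "delta_rot": [wx, wy, wz]}, ...]. A call has 1 to 20 rows; each row is the pose to reach, as a shift and turn from the pose commanded when the call began, along the tool's axes at that moment; what a row does not reach only later rows make up. A row lasts 1/12 s, in which the tool goes at most 41.7 mm and 7.16 degrees, less where a joint would pass 70% of its speed; a pose out of reach is approached as far as the arm can. A call with a gripper value outside its range is refused whole. "hand" is the finger opening in cm, from 0 to 8.54, set as the call begins (left out, the last holds). The fingers move at their own pace and stop on an object; "grip_force" is the grip in N (left out, the last holds). Time passes only in rows, so rows that repeat a pose let the fingers close. It gives the time, the measured TCP pose, the force, the opening and the grip force at its end, in the units of the state.
- status.state(): the state, without advancing time (a new reading comes with each control period).
- viewer.capture(name): name is "side" or "top" or "wrist"; returns the picture (480x640x3 uint8, blue, green, red); there is no depth.
- viewer.camera_info(name): a dict with "fx", "fy", "cx", "cy" (pixels), "rvec" (rotation vector, rad) and "tvec" (3), from world to camera coordinates, as OpenCV has them; the wrist camera has in their place "T_tool_cam" (4x4, takes a point from camera to tool coordinates, whose origin is the TCP and whose axes are the flange's). Camera axes: x right, y down, z forward; pixel columns grow to the right and rows downward; lengths in m; the calibration is good to about 2 mm. The wrist camera is an equidistant fisheye: a pixel r from the principal point sees the ray r / f radians off the axis. A picture is of the moment at which its call begins: read the wrist's pose just before it. camera_info takes no time and is no camera call.
- ticket.job_done(): hands the job in; it is judged then, once.
The state is a dict: "clock": time; "q": joint angles; "qvel": joint speeds; "tau": joint torques, N m; "tcp_pos": TCP position; "orientation": TCP orientation; "wrist_force": force on the tool from outside, world axes, zero at the start; "torque": the same for the moment, N m; "width": opening from 0.0 (shut) to 1.0 (fully open); "grip_force": force on a finger pad.
Only numpy, scipy, OpenCV 4.12 (cv2) and the standard library are available. Lean on these libraries where they do the work, as an engineer would, in place of code of your own. Each camera call takes 0.05 s, during which the arm holds its last target. There are 200 camera calls.

TASK

Put the blue vial carousel onto the spindle of the white sample-changer drive. Its hole is D-shaped and so is the spindle, so turn the carousel until its yellow line lies over the yellow line of the grey turntable, lower it fully home so that it lies flat on the turntable, and let go. Leave the orange carousel (its hole is the wrong shape) and the amber bottle where they are.

Things in the scene. Friction and masses are not known exactly. Their poses are not given: they have to be found in the camera images.
- carousel: Blue loose vial carousel, about 250 g: disc 120 mm across, 10 mm thick, with a square hub 46 mm across flats rising to 50 mm above the underside; pinch two opposite hub flats from above, over the disc. D-shaped through hole, radius 14.5 mm, flat 7 mm from centre on the +x side. Origin: centre of underside, z up. x points along the yellow line, on the flat's side; hub flats face +-x, +-y.
- spindle: Fixed steel D-spindle on a grey turntable 150 mm across, atop a white 170x170 mm housing. Origin: on the axis at the turntable's top face, 63 mm above the bench, z up. 25 mm diameter, flat 5 mm from the axis on +x; 36 mm high, straight for 20 mm, then tapering to 11 mm. x points along the yellow line, on the flat's side. Nothing turns. Home: carousel's origin and axes coincide with these.
- orange_carousel: Bystander: an orange carousel of the same outer size and weight with a square 18 mm hole and no yellow line; loose, does not fit the spindle. Origin: centre of the underside, z up.
- bottle: Bystander: an amber bottle with a blue cap, 56 mm across and 105 mm high, loose, standing between the robot and the drive. Origin: centre of its underside, z up.
There are look-alikes about, which are no part of the job. There is more than one size of the carousel; the job needs the larger.

How it is judged:
At the end, for the whole second after the job is handed in: Blue carousel on the spindle at rest: centre within 10 mm of the axis, underside within 8 mm of the turntable's top, flat within 7 degrees, yellow lines within 23 degrees; orange carousel and bottle never moved more than 30 mm, nor the bottle tipped over (horizontal distance between carousel and spindle below 0.01 m and z of carousel in the frame of spindle between -0.008 and 0.008 m and angle between the x axis of carousel and the x axis of spindle, either way round below 0.4 rad and angle between carousel's own z axis and vertical below 0.12 rad and linear speed of carousel below 0.03 m/s); the robot touches nothing.
It fails at once if the orange carousel is moved by more than 30 mm (distance of orange_carousel from where it was at the start of the episode above 0.03 m).
It fails at once if the amber bottle is moved by more than 30 mm or tipped over (distance of bottle from where it was at the start of the episode above 0.03 m or angle between bottle's own z axis and vertical above 0.5 rad).
It also fails if it takes over 38 s, if anything falls off the work surface, if the arm or the gripper's body presses on something with over 40 N, if the wrist force passes 120 N, or if a joint passes its speed limit or range.

## Working session

There is one attempt and no reset: what is moved stays moved. The work goes in short steps, Python scripts to look and compute and a tool call to move; the robot and the scene stay as the last step left them, time stands still between calls to the robot, and variables do not carry over. Pictures are saved under pics/ and viewed, at most 10 in all, crops included, and the job is handed in when it is done.

Besides the shell and the picture viewer there is one more tool, called after "Request:" in YAML: its name, and indented under it one key for each argument. jog_arm: Moves the arm, as the interface text tells. Its arguments: {"type":"object","properties":{"steps":{"type":"array"},"hand":{"type":"number"},"grip_force":{"type":"number"}},"required":["steps"]}

```bash
mkdir -p pics; cat > h.py <<'E'
import numpy as np, cv2
from workcell import status, viewer, ticket, env
def ray(n,u,v,st=None):
    c=viewer.camera_info(n)
    if n=="wrist":
        st=st or status.state(); x=(u-c["cx"])/c["fx"]; y=(v-c["cy"])/c["fy"]; r=np.hypot(x,y)
        d=np.array([x/r*np.sin(r),y/r*np.sin(r),np.cos(r)]) if r>0 else np.array([0,0,1.])
        T=np.array(c["T_tool_cam"]); R=cv2.Rodrigues(np.array(st["orientation"],float))[0]
        return R@T[:3,3]+np.array(st["tcp_pos"]), R@T[:3,:3]@d
    R=cv2.Rodrigues(np.array(c["rvec"],float))[0]; t=np.array(c["tvec"]).ravel()
    return -R.T@t, R.T@np.array([(u-c["cx"])/c["fx"],(v-c["cy"])/c["fy"],1.])
def hit(n,u,v,z,st=None):
    o,d=ray(n,u,v,st); return o+d*(z-o[2])/d[2]
E
python3 - <<'E'
from h import *
print(status.state())
for n in("top","side","wrist"):
    cv2.imwrite(f"pics/{n}0.png",viewer.capture(n))
    print(n,viewer.camera_info(n))
E
```

```text
{'clock': 0.0, 'q': array([-1.36542157e+00,  2.77169050e-01, -2.78983343e-02,  1.26802733e+00,
       -5.06910620e-06,  1.46738963e+00]), 'qvel': array([1.58678055e-03, 8.55805930e-04, 9.81258107e-05, 8.89938881e-04,
       1.03874360e-03, 6.30377768e-04]), 'tau': array([-1.74827005e-04, -4.45504367e+01,  2.95205837e+01,  1.64720445e-02,
       -4.42172131e-05, -2.61005564e-07]), 'tcp_pos': array([ 0.18976464, -0.59469259,  0.24412909]), 'orientation': array([-3.10195684e+00, -4.82755221e-01,  1.91799610e-04]), 'wrist_force': array([-0.45321115,  1.20050491, -0.2571246 ]), 'torque': array([-0.04009865, -0.06953328, -0.03240174]), 'grip_force': 0.0, 'width': 0.9985725768624573}
top {'fx': 452.4788242464149, 'fy': 452.4788242464149, 'cx': 319.4730556790207, 'cy': 243.4809839646943, 'rvec': array([ 2.13030828, -2.19476641,  0.12077115]), 'tvec': array([0.00704602, 0.54034238, 0.9270193 ])}
side {'fx': 437.4901396619809, 'fy': 437.4901396619809, 'cx': 323.573177900957, 'cy': 238.5068227604858, 'rvec': array([ 2.14375462, -0.10966962,  0.07658288]), 'tvec': array([-0.54998708,  0.08524915,  0.74926082])}
wrist {'fx': 371.64829954431775, 'fy': 371.64829954431775, 'cx': 319.73498644477814, 'cy': 242.23126881273703, 'T_tool_cam': array([[ 4.58903152e-04, -9.64209353e-01, -2.65141685e-01,
         6.57819723e-02],
       [ 9.99999788e-01,  3.20119094e-04,  5.66645077e-04,
        -9.74502255e-05],
       [-4.61487567e-04, -2.65141889e-01,  9.64209296e-01,
        -1.29179550e-01],
       [ 0.00000000e+00,  0.00000000e+00,  0.00000000e+00,
         1.00000000e+00]])}
```

View pics/top0.png

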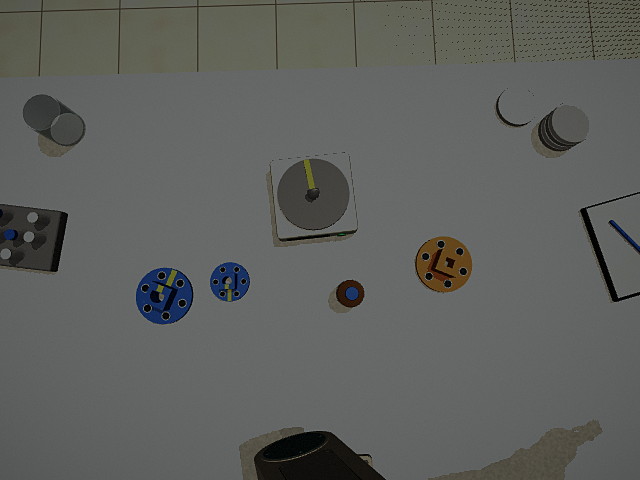

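View pics/side0.png

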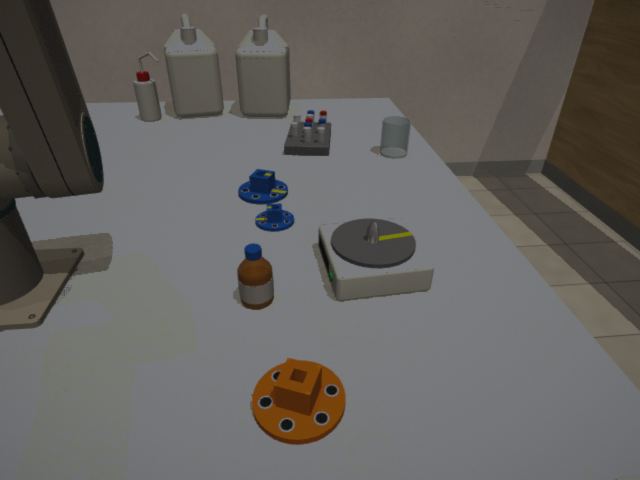

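The top view shows the large blue carousel at (165,296), its yellow line toward the upper right. The drive is at (313,193) with its line pointing up, and the bottle is at (350,293). Things that could be taken for the target: the small blue carousel (230,282), the orange one (444,264), and the blue pen and vials at the edges. I choose the large one at (165,296) and will check it in one crop.

```bash
cat > m.py <<'E'
from h import *
im=cv2.imread("pics/top0.png"); hsv=cv2.cvtColor(im,cv2.COLOR_BGR2HSV)
print([hsv[v,u].tolist() for u,v in((140,296),(172,276),(308,172),(290,200),(444,245))])
def comp(m,box):
    x0,y0,x1,y1=box; k=np.zeros_like(m); k[y0:y1,x0:x1]=m[y0:y1,x0:x1]; return k
def disc(n,m,z):
    c=max(cv2.findContours(m,0,1)[0],key=cv2.contourArea); h=cv2.convexHull(c)[:,0]
    p=np.array([hit(n,u,v,z)[:2] for u,v in h],np.float32)
    (x,y),r=cv2.minEnclosingCircle(p)
    A=np.c_[2*p,np.ones(len(p))]; s=np.linalg.lstsq(A,(p**2).sum(1),rcond=None)[0]
    return s[:2],np.sqrt(s[2]+s[:2]@s[:2]),r
blue=cv2.inRange(hsv,(100,120,40),(130,255,255)); yel=cv2.inRange(hsv,(22,100,70),(38,255,255)); org=cv2.inRange(hsv,(8,150,60),(20,255,255))
gr=cv2.inRange(hsv,(0,0,30),(180,70,115))
B=(130,260,200,330)
print("big",disc("top",comp(blue,B),.010)); print("small",disc("top",comp(blue,(205,258,255,305)),.008))
print("orange",disc("top",comp(org,(410,230,480,300)),.010))
print("turn",disc("top",comp(gr,(275,157,352,232)),.063))
for nm,b in(("car",B),("spin",(275,150,352,235))):
    n,l,s,c=cv2.connectedComponentsWithStats(comp(yel,b))
    for i in range(1,n):
        if s[i,4]>8:
            p=np.argwhere(l==i)[:,::-1]
            (cx,cy),wh,a=cv2.minAreaRect(p.astype(np.float32))
            for z in((.01,.05) if nm=="car" else(.063,)):
                q=np.array([hit("top",u,v,z)[:2] for u,v in p]); w,V=np.linalg.eigh(np.cov(q.T))
                print(nm,s[i],z,q.mean(0),V[:,1],np.degrees(np.arctan2(V[1,1],V[0,1])),np.sqrt(w*12))
u=cv2.resize(im[255:335,125:260],None,fx=4,fy=4,interpolation=2); v=cv2.resize(im[145:245,265:365],None,fx=4,fy=4,interpolation=2)
o=np.zeros((400,800,3),np.uint8); a=cv2.resize(u,(400,237)); 
o[:320,:400]=u[:, :400]; o[:400,400:]=v; cv2.imwrite("pics/crop.png",np.clip(o*1.8,0,255).astype(np.uint8))
E
python3 m.py
```

```text
[[110, 198, 94], [30, 171, 103], [31, 166, 106], [20, 23, 68], [106, 34, 98]]
big (array([0.44150269, 0.32711252]), np.float64(0.059783113028258644), 0.06061870604753494)
small (array([0.46703174, 0.18682167]), np.float64(0.04172977143159592), 0.042362891137599945)
orange (array([ 0.49122678, -0.27488895]), np.float64(0.05934543133371967), 0.05998138338327408)
turn (array([0.64209922, 0.00182491]), np.float64(0.11041478230569117), 0.11078176647424698)
car [166 270  11  16  89] 0.01 [0.47881904 0.31127846] [-0.91288924  0.40820734] 155.90772744589023 [0.01180035 0.03487901]
car [166 270  11  16  89] 0.05 [0.4769149  0.29811348] [-0.91288924  0.40820734] 155.90772744589023 [0.01131471 0.03344357]
car [156 285   8   8  39] 0.01 [0.45644032 0.33562019] [-0.94208322  0.33537919] 160.40440218840524 [0.0125739  0.01495858]
car [156 285   8   8  39] 0.05 [0.45545717 0.32145343] [-0.94208322  0.33537919] 160.40440218840538 [0.01205642 0.01434296]
spin [304 159  11  30 178] 0.063 [0.68319355 0.0087305 ] [-0.98576599 -0.16812321] -170.3212835338581 [0.01249496 0.06364175]
```

View pics/crop.png

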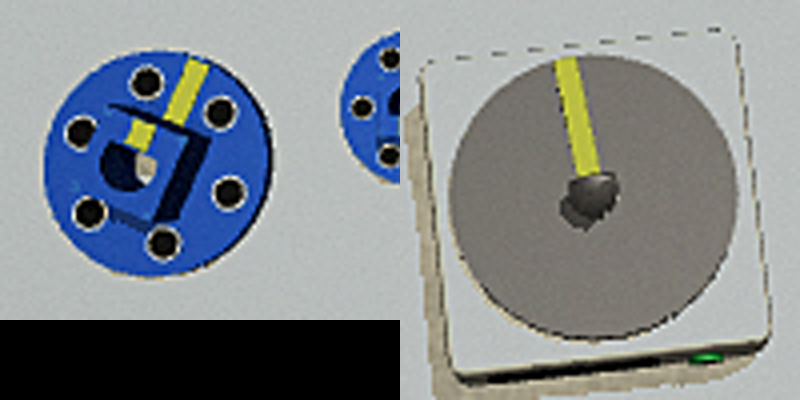

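The crop confirms it: the large blue disc measures r = 59.8 mm against 41.7 mm for the look-alike, with its yellow line up-right at about -23.5° yaw. The turntable circle is centred near px (313.5,194.5). The turntable mask took in the housing, so I'll redo that and cross-check with the side view.

```bash
cat >> h.py <<'E'
def circ(p):
    p=np.asarray(p)[:,:2]; s=np.linalg.lstsq(np.c_[2*p,np.ones(len(p))],(p**2).sum(1),rcond=None)[0]
    return s[:2],np.sqrt(s[2]+s[:2]@s[:2])
def go(x,y,z,yaw=None):   # yaw: world yaw of tool x, deg, None keeps
    st=status.state(); R=cv2.Rodrigues(np.array(st["orientation"],float))[0]
    d=R.T@(np.array([x,y,z])-st["tcp_pos"])*100
    cur=np.degrees(np.arctan2(R[1,0],R[0,0])); 
    ya=cur if yaw is None else yaw
    Rt=cv2.Rodrigues(np.array([0,0,np.radians(ya)]))[0]@np.diag([1.,-1,-1])
    w=cv2.Rodrigues(R.T@Rt)[0].ravel()
    print("t %.2f yaw %.2f tcp"%(st["clock"],cur),st["tcp_pos"].round(4),"d_cm",d.round(2),"rot",w.round(3))
E
python3 - <<'E'
from h import *
im=cv2.imread("pics/top0.png"); hsv=cv2.cvtColor(im,cv2.COLOR_BGR2HSV)
def disc(n,hsv,lo,hi,box,z):
    x0,y0,x1,y1=box; m=np.zeros(hsv.shape[:2],np.uint8); m[y0:y1,x0:x1]=cv2.inRange(hsv,lo,hi)[y0:y1,x0:x1]
    m=cv2.morphologyEx(m,cv2.MORPH_OPEN,np.ones((3,3))); c=max(cv2.findContours(m,0,1)[0],key=cv2.contourArea); h=cv2.convexHull(c)[:,0]
    print(n,h.min(0),h.max(0),circ([hit(n,u,v,z) for u,v in h]))
disc("top",hsv,(0,0,45),(180,70,85),(270,150,358,232),.063)
s=cv2.imread("pics/side0.png"); hs=cv2.cvtColor(s,cv2.COLOR_BGR2HSV)
print(hs[250,350],hs[285,380],hs[192,250])
disc("side",hs,(0,0,40),(180,70,110),(325,215,420,265),.063)
disc("side",hs,(100,120,30),(130,255,255),(235,165,292,203),.010)
print("spindle tip side",hit("side",374,221,.099),"bottle cap",hit("top",351,293,.105),env.tip_extent)
for nm,lo,hi,z in(("spin",325,0,.063),):
    y=cv2.inRange(hs,(22,100,60),(38,255,255)); y[:, :325]=0; y[:215]=0; y[265:]=0
    q=np.array([hit("side",u,v,z)[:2] for v,u in np.argwhere(y)]); w,V=np.linalg.eigh(np.cov(q.T)); print(q.mean(0),V[:,1],np.sqrt(12*w))
go(.5,-.1,.25,90)
E
```

```text
top [277 159] [348 228] (array([0.64129824, 0.00157388]), np.float64(0.07469364721064259))
[15  8 67] [21 28 92] [109 210 102]
side [330 218] [415 264] (array([ 0.6411041 , -0.00211871]), np.float64(0.07670769776616795))
side [239 169] [284 202] (array([0.43982723, 0.34602312]), np.float64(0.08049111891965859))
spindle tip side [0.64047582 0.00234648 0.099     ] bottle cap [ 0.43410343 -0.06688001  0.105     ] 0.014
[0.68127683 0.00751252] [-0.9803918  -0.19705815] [0.014068   0.06493382]
t 0.15 yaw 17.69 tcp [ 0.1898 -0.5949  0.2444] d_cm [ 44.59 -37.72  -0.49] rot [-1.000e-03 -1.000e-03 -1.262e+00]
```

Request:
jog_arm:
  steps:
    - {"delta_pos": [44.6, -37.7, 0], "delta_rot": [0, 0, -1.26]}
    - {"delta_pos": [44.6, -37.7, 0], "delta_rot": [0, 0, -1.26]}
    - {"delta_pos": [44.6, -37.7, 0], "delta_rot": [0, 0, -1.26]}
    - {"delta_pos": [44.6, -37.7, 0], "delta_rot": [0, 0, -1.26]}
    - {"delta_pos": [44.6, -37.7, 0], "delta_rot": [0, 0, -1.26]}
    - {"delta_pos": [44.6, -37.7, 0], "delta_rot": [0, 0, -1.26]}
    - {"delta_pos": [44.6, -37.7, 0], "delta_rot": [0, 0, -1.26]}
    - {"delta_pos": [44.6, -37.7, 0], "delta_rot": [0, 0, -1.26]}
    - {"delta_pos": [44.6, -37.7, 0], "delta_rot": [0, 0, -1.26]}
    - {"delta_pos": [44.6, -37.7, 0], "delta_rot": [0, 0, -1.26]}
    - {"delta_pos": [44.6, -37.7, 0], "delta_rot": [0, 0, -1.26]}
    - {"delta_pos": [44.6, -37.7, 0], "delta_rot": [0, 0, -1.26]}
    - {"delta_pos": [44.6, -37.7, 0], "delta_rot": [0, 0, -1.26]}
    - {"delta_pos": [44.6, -37.7, 0], "delta_rot": [0, 0, -1.26]}
    - {"delta_pos": [44.6, -37.7, 0], "delta_rot": [0, 0, -1.26]}
    - {"delta_pos": [44.6, -37.7, 0], "delta_rot": [0, 0, -1.26]}
  hand: 8.54

```text
clock: 1.48
tcp_pos: [0.5008, -0.0987, 0.2449]
orientation: [-2.218, -2.224, 0.001]
wrist_force: [-0.9, -1.1, 0.1]
width: 1.001
grip_force: 0.0
```

```bash
python3 -c "
from h import *
go(.4415,.327,.16,156.5)"
```

```text
t 1.48 yaw 90.16 tcp [ 0.5008 -0.0987  0.2449] d_cm [42.59 -5.81  8.5 ] rot [-1.000e-03 -0.000e+00 -1.158e+00]
```

Request:
jog_arm:
  steps:
    - {"delta_pos": [42.6, -5.8, 8.5], "delta_rot": [0, 0, -1.158]}
    - {"delta_pos": [42.6, -5.8, 8.5], "delta_rot": [0, 0, -1.158]}
    - {"delta_pos": [42.6, -5.8, 8.5], "delta_rot": [0, 0, -1.158]}
    - {"delta_pos": [42.6, -5.8, 8.5], "delta_rot": [0, 0, -1.158]}
    - {"delta_pos": [42.6, -5.8, 8.5], "delta_rot": [0, 0, -1.158]}
    - {"delta_pos": [42.6, -5.8, 8.5], "delta_rot": [0, 0, -1.158]}
    - {"delta_pos": [42.6, -5.8, 8.5], "delta_rot": [0, 0, -1.158]}
    - {"delta_pos": [42.6, -5.8, 8.5], "delta_rot": [0, 0, -1.158]}
    - {"delta_pos": [42.6, -5.8, 8.5], "delta_rot": [0, 0, -1.158]}
    - {"delta_pos": [42.6, -5.8, 8.5], "delta_rot": [0, 0, -1.158]}
    - {"delta_pos": [42.6, -5.8, 8.5], "delta_rot": [0, 0, -1.158]}
    - {"delta_pos": [42.6, -5.8, 8.5], "delta_rot": [0, 0, -1.158]}
    - {"delta_pos": [42.6, -5.8, 8.5], "delta_rot": [0, 0, -1.158]}
    - {"delta_pos": [42.6, -5.8, 8.5], "delta_rot": [0, 0, -1.158]}

```text
clock: 2.65
tcp_pos: [0.4434, 0.3237, 0.1602]
orientation: [-0.65, -3.073, 0.002]
wrist_force: [-0.3, -0.2, 0.8]
width: 1.002
grip_force: 0.0
```

```bash
cat > w.py <<'E'
from h import *
import sys
st=status.state(); im=viewer.capture("wrist"); cv2.imwrite(f"pics/{sys.argv[1]}.png",im)
hsv=cv2.cvtColor(im,cv2.COLOR_BGR2HSV); b=cv2.inRange(hsv,(100,120,30),(130,255,255))
c=max(cv2.findContours(b,0,1)[0],key=cv2.contourArea)[:,0]
print(c.min(0),c.max(0),"disc",circ([hit("wrist",u,v,.010,st) for u,v in cv2.convexHull(c)[:,0]]))
k=np.zeros_like(b); cv2.fillPoly(k,[cv2.convexHull(c)],255)
n,l,s,_=cv2.connectedComponentsWithStats(cv2.inRange(hsv,(22,100,60),(38,255,255))&k)
for i in range(1,n):
    if s[i,4]>25:
        for z in(.01,.05):
            q=np.array([hit("wrist",u,v,z,st)[:2] for v,u in np.argwhere(l==i)]); w,V=np.linalg.eigh(np.cov(q.T)); d=V[:,1]*np.sign(V[0,1])
            print(s[i],z,q.mean(0),np.degrees(np.arctan2(d[1],d[0])),np.sqrt(12*w))
go(.4415,.327,.03,156.5)
E
python3 w.py w1
```

```text
[247 148] [399 296] disc (array([0.44042702, 0.3268572 ]), np.float64(0.05968039492952813))
[316 253  17  44 673] 0.01 [0.47607013 0.31162242] -24.64069098108973 [0.01237384 0.03773182]
[316 253  17  44 673] 0.05 [0.46253556 0.31721181] -24.640690981089715 [0.01060223 0.03232962]
t 2.70 yaw 156.10 tcp [0.4436 0.3236 0.1604] d_cm [ 0.33  0.24 13.04] rot [-0.001  0.    -0.007]
```

View pics/w1.png

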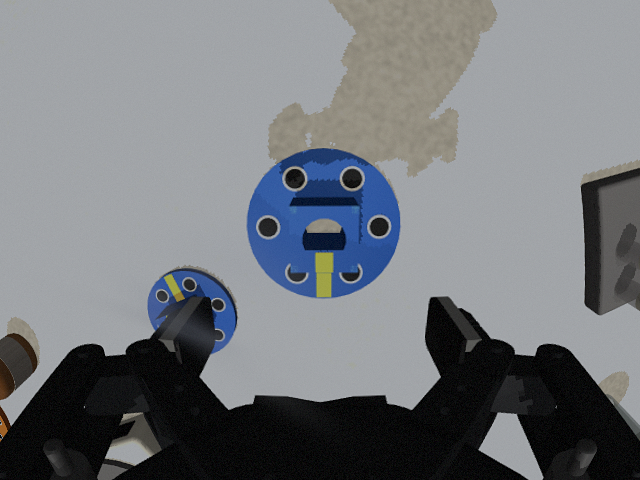

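The wrist view agrees: large carousel with its hole at (323,235), line running down to (324,297), clear between the fingers. Centre is (0.441, 0.327), yaw about -24°. I'll descend.

Request:
jog_arm:
  steps:
    - {"delta_pos": [0.3, 0.3, 3], "delta_rot": [0, 0, 0]}
    - {"delta_pos": [0.3, 0.3, 6], "delta_rot": [0, 0, 0]}
    - {"delta_pos": [0.3, 0.3, 9], "delta_rot": [0, 0, 0]}
    - {"delta_pos": [0.3, 0.3, 11], "delta_rot": [0, 0, 0]}
    - {"delta_pos": [0.3, 0.3, 11], "delta_rot": [0, 0, 0]}
    - {"delta_pos": [0.3, 0.3, 11], "delta_rot": [0, 0, 0]}

```text
clock: 3.2
tcp_pos: [0.4412, 0.3274, 0.0498]
orientation: [-0.65, -3.072, 0.003]
wrist_force: [-0.4, 0.9, -0.2]
width: 0.997
grip_force: 0.0
```

```bash
python3 -c "
from h import *
go(.441,.327,.03,156)"
```

```text
t 3.20 yaw 156.10 tcp [0.4412 0.3274 0.0498] d_cm [-0.   -0.04  1.98] rot [-0.002 -0.001  0.002]
```

Aligned. Down 1.9 cm, then close.

Request:
jog_arm:
  steps:
    - {"delta_pos": [0, 0, 1], "delta_rot": [0, 0, 0]}
    - {"delta_pos": [0, 0, 1.9], "delta_rot": [0, 0, 0]}
    - {"delta_pos": [0, 0, 1.9], "delta_rot": [0, 0, 0]}
    - {"delta_pos": [0, 0, 1.9], "delta_rot": [0, 0, 0]}

```text
clock: 3.53
tcp_pos: [0.4416, 0.3293, 0.0315]
orientation: [-0.647, -3.074, 0.0]
wrist_force: [0.3, 0.4, -0.4]
width: 1.001
grip_force: 0.0
```

Request:
jog_arm:
  steps:
    - {"delta_pos": [0, 0, 0], "delta_rot": [0, 0, 0]}
    - {"delta_pos": [0, 0, 0], "delta_rot": [0, 0, 0]}
    - {"delta_pos": [0, 0, 0], "delta_rot": [0, 0, 0]}
    - {"delta_pos": [0, 0, 0], "delta_rot": [0, 0, 0]}
    - {"delta_pos": [0, 0, 0], "delta_rot": [0, 0, 0]}
    - {"delta_pos": [0, 0, 0], "delta_rot": [0, 0, 0]}
    - {"delta_pos": [0, 0, 0], "delta_rot": [0, 0, 0]}
    - {"delta_pos": [0, 0, 0], "delta_rot": [0, 0, 0]}
    - {"delta_pos": [0, 0, 0], "delta_rot": [0, 0, 0]}
    - {"delta_pos": [0, 0, 0], "delta_rot": [0, 0, 0]}
  hand: 3.5
  grip_force: 50

```text
clock: 4.37
tcp_pos: [0.442, 0.3296, 0.0319]
orientation: [0.647, 3.074, 0.001]
wrist_force: [-0.9, -0.9, 5.5]
width: 0.53
grip_force: 53.8
```

Request:
jog_arm:
  steps:
    - {"delta_pos": [0, 0, -1], "delta_rot": [0, 0, 0]}
    - {"delta_pos": [0, 0, -3], "delta_rot": [0, 0, 0]}
    - {"delta_pos": [0, 0, -6], "delta_rot": [0, 0, 0]}
    - {"delta_pos": [0, 0, -9], "delta_rot": [0, 0, 0]}
    - {"delta_pos": [0, 0, -12], "delta_rot": [0, 0, 0]}
    - {"delta_pos": [0, 0, -13], "delta_rot": [0, 0, 0]}
    - {"delta_pos": [0, 0, -13], "delta_rot": [0, 0, 0]}
    - {"delta_pos": [0, 0, -13], "delta_rot": [0, 0, 0]}

```text
clock: 5.03
tcp_pos: [0.4412, 0.3292, 0.1607]
orientation: [-0.647, -3.074, 0.0]
wrist_force: [0.4, -0.9, -2.9]
width: 0.529
grip_force: 52.9
```

```bash
python3 - <<'E'
from h import *
st=status.state(); im=viewer.capture("wrist"); t=viewer.capture("top"); st2=status.state()
cv2.imwrite("pics/w2.png",im); cv2.imwrite("pics/t2.png",t)
print(st["width"],st["grip_force"],st["wrist_force"],st["tcp_pos"],st2["tcp_pos"])
zt=st["tcp_pos"][2]-.0315+.010
h=cv2.cvtColor(t,cv2.COLOR_BGR2HSV)
go(.641,.0015,.18,189.7)
o=np.zeros((480,800,3),np.uint8); o[:,:480]=im[:,80:560]; x=t[230:350,100:260]; x=cv2.resize(x,(320,240)); o[:240,480:]=x; cv2.imwrite("pics/c2.png",o)
E
```

```text
0.5292656801335602 52.94543445110321 [ 0.44597673 -0.9093099  -2.86259919] [0.44120095 0.32916509 0.16065654] [0.43981647 0.32831811 0.15873183]
t 5.13 yaw 156.23 tcp [0.4398 0.3283 0.1587] d_cm [-31.58 -21.81  -2.13] rot [-0.003 -0.004 -0.584]
```

View pics/c2.png

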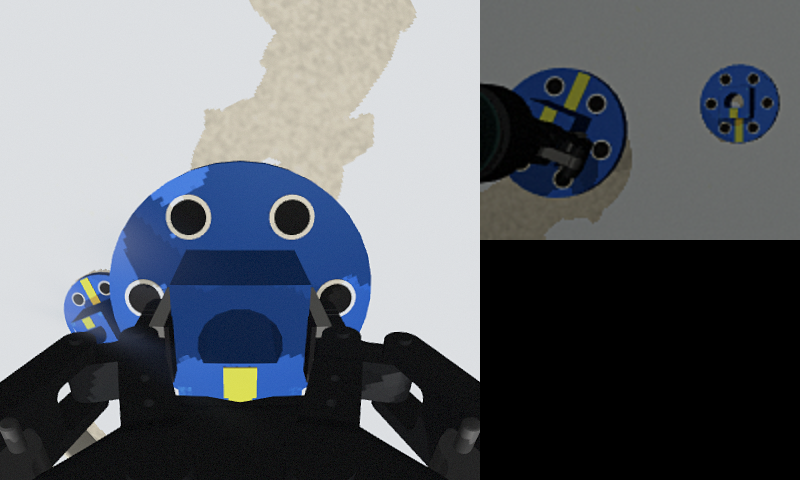

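The carousel is held and hanging level, with its yellow line centred on the tool axis (full-image px ~320,380). Next I fit the disc arc in tool coordinates to get the in-hand offset.

```bash
cat >> h.py <<'E'
def inhand(im,zt=.0217):
    T=np.array(viewer.camera_info("wrist")["T_tool_cam"]); S=dict(tcp_pos=np.zeros(3),orientation=np.zeros(3))
    b=cv2.inRange(cv2.cvtColor(im,cv2.COLOR_BGR2HSV),(95,90,25),(130,255,255))
    c=max(cv2.findContours(b,0,1)[0],key=cv2.contourArea)[:,0]; hl=cv2.convexHull(c)[:,0]
    p=[hit("wrist",u,v,zt,S) for u,v in hl if v<270 and 180<u<460]
    print("inhand disc",circ(p),len(p))
    def tp(u,v,z): return hit("wrist",u,v,z,S).round(4)
    print("hub top far edge mid",tp(320,284,-.0183),"flats",tp(253,285,-.0183),tp(389,285,-.0183),"yellow",tp(320,383,-.0183))
E
python3 - <<'E'
from h import *
im=cv2.imread("pics/w2.png")
for z in(.0197,.0217,.0237): inhand(im,z)
go(.641,.0015,.18,189.7)
E
```

```text
inhand disc (array([ 0.00140289, -0.00068918]), np.float64(0.05887600379159595)) 33
hub top far edge mid [ 0.0234 -0.0006 -0.0183] flats [ 0.0228 -0.0223 -0.0183] [ 0.0229  0.0218 -0.0183] yellow [-0.0159 -0.0006 -0.0183]
inhand disc (array([ 0.000515, -0.000691]), np.float64(0.059666947892160586)) 33
hub top far edge mid [ 0.0234 -0.0006 -0.0183] flats [ 0.0228 -0.0223 -0.0183] [ 0.0229  0.0218 -0.0183] yellow [-0.0159 -0.0006 -0.0183]
inhand disc (array([-0.00037289, -0.00069282]), np.float64(0.06045789199272524)) 33
hub top far edge mid [ 0.0234 -0.0006 -0.0183] flats [ 0.0228 -0.0223 -0.0183] [ 0.0229  0.0218 -0.0183] yellow [-0.0159 -0.0006 -0.0183]
t 5.13 yaw 156.23 tcp [0.4398 0.3283 0.1587] d_cm [-31.58 -21.81  -2.13] rot [-0.003 -0.004 -0.584]
```

In-hand offset is under 1 mm. Moving above the spindle, with 5 cm clearance.

Request:
jog_arm:
  steps:
    - {"delta_pos": [-2, -1.4, -2.1], "delta_rot": [0, 0, -0.04]}
    - {"delta_pos": [-4.5, -3.1, -2.1], "delta_rot": [0, 0, -0.09]}
    - {"delta_pos": [-7, -4.9, -2.1], "delta_rot": [0, 0, -0.14]}
    - {"delta_pos": [-9.5, -6.6, -2.1], "delta_rot": [0, 0, -0.19]}
    - {"delta_pos": [-12, -8.3, -2.1], "delta_rot": [0, 0, -0.23]}
    - {"delta_pos": [-14.5, -10, -2.1], "delta_rot": [0, 0, -0.28]}
    - {"delta_pos": [-17, -11.7, -2.1], "delta_rot": [0, 0, -0.33]}
    - {"delta_pos": [-19.5, -13.5, -2.1], "delta_rot": [0, 0, -0.38]}
    - {"delta_pos": [-22, -15.2, -2.1], "delta_rot": [0, 0, -0.42]}
    - {"delta_pos": [-24.5, -16.9, -2.1], "delta_rot": [0, 0, -0.46]}
    - {"delta_pos": [-27, -18.6, -2.1], "delta_rot": [0, 0, -0.5]}
    - {"delta_pos": [-29, -20, -2.1], "delta_rot": [0, 0, -0.54]}
    - {"delta_pos": [-30.5, -21, -2.1], "delta_rot": [0, 0, -0.57]}
    - {"delta_pos": [-31.6, -21.8, -2.1], "delta_rot": [0, 0, -0.585]}
    - {"delta_pos": [-31.6, -21.8, -2.1], "delta_rot": [0, 0, -0.585]}
    - {"delta_pos": [-31.6, -21.8, -2.1], "delta_rot": [0, 0, -0.585]}
    - {"delta_pos": [-31.6, -21.8, -2.1], "delta_rot": [0, 0, -0.585]}

```text
clock: 6.55
tcp_pos: [0.6413, 0.0031, 0.1803]
orientation: [0.267, -3.126, -0.002]
wrist_force: [0.2, 0.1, -3.3]
width: 0.532
grip_force: 53.1
```

```bash
python3 - <<'E'
from h import *
go(.6415,.0015,.14,189.7)
im=viewer.capture("wrist"); t=viewer.capture("top"); s=viewer.capture("side")
for n,i in(("w3",im),("t3",t),("s3",s)): cv2.imwrite(f"pics/{n}.png",i)
inhand(im)
go(.6415,.0015,.14,189.7)
o=np.zeros((480,800,3),np.uint8); o[:,:400]=im[:,120:520]; o[:240,400:]=cv2.resize(s[150:330,270:470],(400,240)); o[240:,400:]=cv2.resize(t[140:260,225:425],(400,240)); cv2.imwrite("pics/c3.png",o)
E
```

```text
t 6.55 yaw -170.25 tcp [0.6413 0.0031 0.1803] d_cm [-0.   -0.17  4.03] rot [ 0.002 -0.004  0.001]
inhand disc (array([ 9.58436670e-04, -8.99230794e-05]), np.float64(0.059621219764983004)) 34
hub top far edge mid [ 0.0236  0.     -0.0183] flats [ 0.0231 -0.0217 -0.0183] [ 0.0231  0.0224 -0.0183] yellow [-0.0157  0.     -0.0183]
t 6.70 yaw -170.19 tcp [0.642  0.0035 0.1817] d_cm [ 0.08 -0.19  4.17] rot [ 0.001 -0.001  0.002]
```

View pics/c3.png

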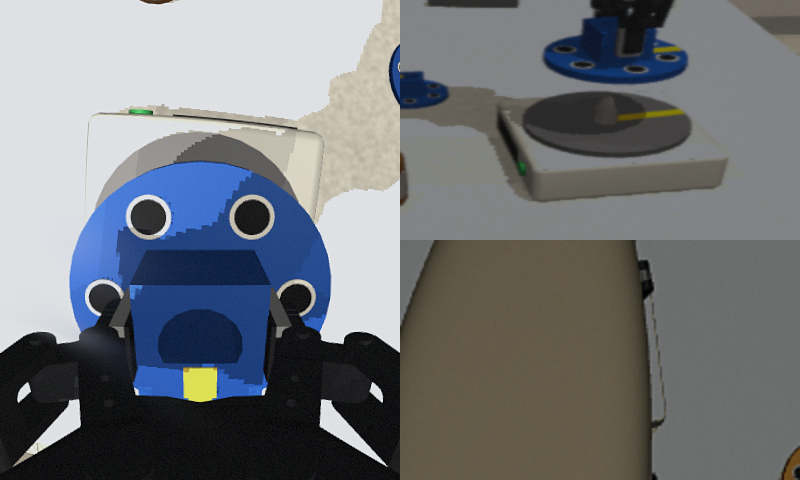

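The carousel hangs over the spindle with its line parallel to the turntable's: crop px (680,48) over (650,116) in the side inset. As a check I'll fit the visible turntable arc in the wrist image against the in-hand disc centre.

```bash
python3 - <<'E'
from h import *
from scipy.optimize import least_squares
im=cv2.imread("pics/w3.png"); S=dict(tcp_pos=np.zeros(3),orientation=np.zeros(3))
g=cv2.cvtColor(im,cv2.COLOR_BGR2GRAY).astype(float)
print(im[145,320],im[122,320],im[150,385])
pts=[]
for u in range(262,400,6):
    col=g[115:200,u]; d=np.diff(cv2.GaussianBlur(col[:,None],(1,5),0).ravel()); k=int(np.argmin(d)); 
    if d[k]<-8: pts.append((u,115+k+.5))
pts=np.array(pts); print(pts.astype(int).tolist())
for z0 in(.1795,.181):
    p=np.array([hit("wrist",u,v,z0-.063,S)[:2] for u,v in pts])
    f=lambda c:np.hypot(*(p-c).T)-.075
    r=least_squares(f,[0,0],loss="soft_l1",f_scale=.0005); print(z0,"turntable in tool",r.x.round(4),np.round(f(r.x)*1000,1))
q=np.array([status.state()["tcp_pos"] for _ in range(5)]); print(q.mean(0),q.std(0))
E
```

```text
[89 89 91] [212 225 223] [172 188 194]
[[262, 146], [268, 143], [274, 140], [280, 138], [286, 135], [292, 133], [298, 132], [304, 132], [310, 146], [316, 130], [322, 116], [328, 116], [334, 117], [340, 117], [346, 118], [352, 118], [358, 119], [364, 120], [370, 120], [376, 121], [382, 122], [388, 123], [394, 123]]
0.1795 turntable in tool [0.01   0.0181] [  4.5   3.1   1.9   0.5  -0.1  -1.1  -2.4  -4.1 -14.2  -5.6   2.3   1.6
   0.4   0.1  -0.7  -0.6  -0.9  -1.   -0.2   0.1   0.7   1.5   3.2]
0.181 turntable in tool [0.0101 0.0181] [  4.6   3.2   2.    0.5  -0.1  -1.1  -2.4  -4.1 -14.2  -5.7   2.3   1.6
   0.4   0.1  -0.7  -0.6  -0.9  -1.   -0.2   0.2   0.8   1.6   3.3]
[0.64202783 0.00348331 0.18167045] [0. 0. 0.]
```

```bash
python3 - <<'E'
from h import *
from scipy.optimize import least_squares
im=cv2.imread("pics/w3.png"); S=dict(tcp_pos=np.zeros(3),orientation=np.zeros(3))
g=cv2.cvtColor(im,cv2.COLOR_BGR2GRAY); m=cv2.inRange(g,50,140); m[:128]=0
m=cv2.morphologyEx(m,cv2.MORPH_OPEN,np.ones((3,3)))
pts=[]
for u in range(222,404,6):
    k=np.flatnonzero(m[128:210,u])
    if len(k) and k[0]>1: pts.append((u,128+k[0]-.5))
pts=np.array(pts); print(pts.astype(int).tolist())
p=np.array([hit("wrist",u,v,.181-.063,S)[:2] for u,v in pts]); f=lambda c:np.hypot(*(p-c).T)-.075
r=least_squares(f,[0,0],loss="soft_l1",f_scale=.0005); print("turntable in tool",r.x.round(4),np.round(f(r.x)*1000,1))
E
```

```text
[[222, 202], [228, 195], [234, 191], [240, 186], [246, 182], [252, 178], [258, 175], [264, 171], [270, 168], [276, 167], [282, 165], [288, 163], [294, 159], [300, 154], [306, 149], [312, 143], [318, 141], [324, 138], [330, 136], [336, 133], [342, 134], [348, 136], [354, 138], [360, 140], [366, 143], [372, 146], [378, 150], [384, 154], [390, 159], [396, 165], [402, 172]]
turntable in tool [-0.0056  0.0091] [ 8.8  6.8  4.4  2.6  0.8 -0.6 -2.2 -3.1 -4.1 -5.9 -7.  -7.8 -7.1 -5.4
 -3.4 -0.4  0.3  1.8  2.9  4.9  4.5  3.6  2.9  2.5  1.6  1.   0.1 -0.5
 -1.4 -2.4 -3.4]
```

```bash
python3 - <<'E'
from h import *
from scipy.optimize import least_squares
S=dict(tcp_pos=np.zeros(3),orientation=np.zeros(3))
pts=[(262,146),(268,143),(274,140),(280,138),(286,135),(292,133.5),(298,132.5),(342,133.5),(348,135.5),(354,137.5),(360,139.5),(366,142.5),(372,145.5),(378,149.5),(384,153.5),(390,158.5),(396,164.5)]
for z in(.1795,.181):
    p=np.array([hit("wrist",u,v,z-.063,S)[:2] for u,v in pts]); f=lambda c:np.hypot(*(p-c).T)-.075
    r=least_squares(f,[0,0]); print("turntable in tool",r.x.round(4),np.round(f(r.x)*1000,1))
E
```

```text
turntable in tool [ 0.0009 -0.0018] [-0.  -0.2 -0.1 -0.3  0.3  0.3  0.1  0.2 -0.1 -0.2  0.1 -0.1  0.  -0.1
  0.1  0.1 -0. ]
turntable in tool [ 0.001  -0.0018] [ 0.  -0.2 -0.1 -0.3  0.3  0.3  0.1  0.1 -0.1 -0.2  0.  -0.1  0.  -0.1
  0.1  0.1  0. ]
```

Residuals are 0.3 mm or less. The turntable centre sits 1.7 mm toward tool -y from the disc centre, and the world estimate says 1.9 mm. I'll shift and lower in stages.

Request:
jog_arm:
  steps:
    - {"delta_pos": [0, -0.18, 0], "delta_rot": [0, 0, 0]}
    - {"delta_pos": [0, -0.18, 1.5], "delta_rot": [0, 0, 0]}
    - {"delta_pos": [0, -0.18, 3], "delta_rot": [0, 0, 0]}
    - {"delta_pos": [0, -0.18, 4], "delta_rot": [0, 0, 0]}
    - {"delta_pos": [0, -0.18, 4.5], "delta_rot": [0, 0, 0]}
    - {"delta_pos": [0, -0.18, 5], "delta_rot": [0, 0, 0]}
    - {"delta_pos": [0, -0.18, 5.5], "delta_rot": [0, 0, 0]}
    - {"delta_pos": [0, -0.18, 5.8], "delta_rot": [0, 0, 0]}
    - {"delta_pos": [0, -0.18, 5.8], "delta_rot": [0, 0, 0]}
    - {"delta_pos": [0, -0.18, 5.8], "delta_rot": [0, 0, 0]}

```text
clock: 7.53
tcp_pos: [0.6434, 0.0007, 0.1245]
orientation: [-0.267, 3.13, -0.0]
wrist_force: [0.2, 0.5, -2.4]
width: 0.529
grip_force: 53.0
```

```bash
python3 -c "
from h import *
s=status.state();print(s['wrist_force'],s['torque'],s['width'])
go(.6415,.0015,.0947,189.7)"
```

```text
[ 0.23551028  0.4592121  -2.36848866] [-0.00735254  0.01435016  0.04358528] 0.5290758423843359
t 7.53 yaw -170.25 tcp [0.6434 0.0007 0.1245] d_cm [0.17 0.11 2.98] rot [-0.     0.     0.001]
```

No contact yet. Continuing slowly.

Request:
jog_arm:
  steps:
    - {"delta_pos": [0, 0, 0.3], "delta_rot": [0, 0, 0]}
    - {"delta_pos": [0, 0, 0.6], "delta_rot": [0, 0, 0]}
    - {"delta_pos": [0, 0, 0.9], "delta_rot": [0, 0, 0]}
    - {"delta_pos": [0, 0, 1.2], "delta_rot": [0, 0, 0]}
    - {"delta_pos": [0, 0, 1.5], "delta_rot": [0, 0, 0]}
    - {"delta_pos": [0, 0, 1.8], "delta_rot": [0, 0, 0]}
    - {"delta_pos": [0, 0, 1.8], "delta_rot": [0, 0, 0]}
    - {"delta_pos": [0, 0, 1.8], "delta_rot": [0, 0, 0]}

```text
clock: 8.2
tcp_pos: [0.643, 0.0007, 0.1059]
orientation: [0.267, -3.13, -0.0]
wrist_force: [1.1, -0.4, -2.6]
width: 0.525
grip_force: 53.1
```

```bash
python3 -c "
from h import *
s=status.state();print(s['wrist_force'],s['torque'],s['width'])
go(.6415,.0015,.0947,189.7)"
```

```text
[ 1.05902103 -0.35372666 -2.55560892] [ 0.01087522 -0.00474695  0.03997682] 0.5250097039024976
t 8.20 yaw -170.25 tcp [0.643  0.0007 0.1059] d_cm [0.14 0.1  1.12] rot [ 0.    -0.001  0.001]
```

It's on the straight part with no contact force. Last 11 mm.

Request:
jog_arm:
  steps:
    - {"delta_pos": [0, 0, 0.3], "delta_rot": [0, 0, 0]}
    - {"delta_pos": [0, 0, 0.6], "delta_rot": [0, 0, 0]}
    - {"delta_pos": [0, 0, 0.8], "delta_rot": [0, 0, 0]}
    - {"delta_pos": [0, 0, 1.0], "delta_rot": [0, 0, 0]}
    - {"delta_pos": [0, 0, 1.1], "delta_rot": [0, 0, 0]}
    - {"delta_pos": [0, 0, 1.1], "delta_rot": [0, 0, 0]}
    - {"delta_pos": [0, 0, 1.1], "delta_rot": [0, 0, 0]}

```text
clock: 8.78
tcp_pos: [0.6431, 0.0007, 0.0951]
orientation: [0.267, -3.13, -0.0]
wrist_force: [-1.2, -0.7, -3.5]
width: 0.533
grip_force: 52.9
```

Request:
jog_arm:
  steps:
    - {"delta_pos": [0, 0, 0.05], "delta_rot": [0, 0, 0]}
    - {"delta_pos": [0, 0, 0.05], "delta_rot": [0, 0, 0]}
    - {"delta_pos": [0, 0, 0.05], "delta_rot": [0, 0, 0]}
    - {"delta_pos": [0, 0, 0.05], "delta_rot": [0, 0, 0]}
    - {"delta_pos": [0, 0, 0.05], "delta_rot": [0, 0, 0]}
    - {"delta_pos": [0, 0, 0.05], "delta_rot": [0, 0, 0]}
    - {"delta_pos": [0, 0, 0.05], "delta_rot": [0, 0, 0]}
    - {"delta_pos": [0, 0, 0.05], "delta_rot": [0, 0, 0]}
  hand: 8

```text
clock: 9.45
tcp_pos: [0.6433, 0.0007, 0.0949]
orientation: [-0.267, 3.13, -0.0]
wrist_force: [0.1, 0.3, -0.1]
width: 0.937
grip_force: 0.0
```

Request:
jog_arm:
  steps:
    - {"delta_pos": [0, 0, -1], "delta_rot": [0, 0, 0]}
    - {"delta_pos": [0, 0, -3], "delta_rot": [0, 0, 0]}
    - {"delta_pos": [0, 0, -6], "delta_rot": [0, 0, 0]}
    - {"delta_pos": [0, 0, -9], "delta_rot": [0, 0, 0]}
    - {"delta_pos": [0, 0, -12], "delta_rot": [0, 0, 0]}
    - {"delta_pos": [0, 0, -14], "delta_rot": [0, 0, 0]}
    - {"delta_pos": [0, 0, -14], "delta_rot": [0, 0, 0]}
    - {"delta_pos": [0, 0, -14], "delta_rot": [0, 0, 0]}
    - {"delta_pos": [0, 0, -14], "delta_rot": [0, 0, 0]}

```text
clock: 10.2
tcp_pos: [0.6428, 0.0007, 0.2346]
orientation: [0.267, -3.13, -0.0]
wrist_force: [-0.4, 1.1, -0.9]
width: 0.936
grip_force: 0.0
```

```bash
python3 - <<'E'
from h import *
st=status.state(); im=viewer.capture("wrist"); s=viewer.capture("side")
b=cv2.inRange(cv2.cvtColor(im,cv2.COLOR_BGR2HSV),(95,90,25),(130,255,255)); c=max(cv2.findContours(b,0,1)[0],key=cv2.contourArea)
print("disc z.073",circ([hit("wrist",u,v,.073,st) for u,v in cv2.convexHull(c)[:,0]]),st["tcp_pos"],st["width"])
o=np.zeros((480,800,3),np.uint8); o[:,:400]=im[:,120:520]; o[:240,400:]=cv2.resize(s[150:330,270:470],(400,240)); o[240:,400:]=cv2.resize(s[220:440,200:400],(400,240)); cv2.imwrite("pics/c4.png",o)
E
```

```text
disc z.073 (array([6.42051749e-01, 4.78727094e-04]), np.float64(0.05996776780753905)) [0.64281396 0.00073198 0.23457663] 0.9359751006904069
```

View pics/c4.png

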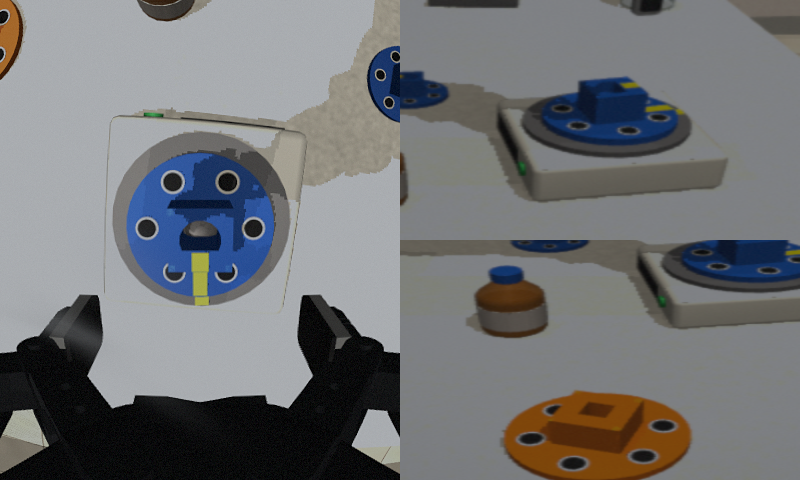

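The carousel lies flat and concentric on the turntable, with the spindle showing in its hole at crop px (200,235). Its yellow line runs on into the turntable's at (202,300). The disc radius measured at home height is 59.97 mm, as it should be, and the bottle and orange carousel look undisturbed.

```bash
python3 -c "
from workcell import ticket
print(ticket.job_done())"
```

```text
the job is handed in; nothing more can be done
None
```

I put the large blue carousel on the spindle, lowered it flat onto the turntable with the yellow lines aligned, and let go. The job is handed in at about 10 s with the arm clear; the hand-in returned no verdict.

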